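# Hold a sample vial home in a sprung vial nest

## Task

Pick up the sample vial, stand it upright on the plate of the vial nest in front of the sprung plunger, then slide it square onto the plunger until it is fully home against the two stop pins, without ramming it. Finish while still holding the vial firmly pressed against the pins; do not let go, and leave the things around it undisturbed.

Things in the scene. Friction and masses are not known exactly. Their poses are not given: they have to be found in the camera images.
- vial: The only small screw-cap sample vial, of brown glass with a dark cap, standing upright on the bench, 28 mm diameter and 49 mm tall, about 28 g; straight body up to 36 mm, the cap (22 mm diameter) from 39 mm. Origin at the centre of its underside, z up along its axis. Gripped across the diameter of the body.
- nest: Vial nest: fixed aluminium plate 6 mm thick, x -36 to +68 mm, y +-36 mm, a grey spring housing at its far end (x 22 to 64 mm, 30 wide, foot 46 wide, 36 high). Origin on the plate's underside, under the vial's axis when fully home; +x is the push direction (away from the robot), z up. Screw heads (2 mm) at x -28 and 60, y +-29 mm. A vial just touching the resting plunger has its axis at x -12 mm.
- stop_pins: The hard stop: two fixed upright steel pins of the nest, 6 mm diameter, tops 35 mm above the bench, at x = 14, y = +-9 mm of the nest, the plunger between them. Same origin and axes as the nest. A vial fully home touches both pins, its axis at x = 0, y = 0 within about 1 mm.
- plunger_tip (a point): Front end of the sprung steel plunger, a level rod of 6 mm diameter along the nest's x at y = 0, 24 mm above the bench; moves with it. At rest 2 mm ahead (+x) of the nest's origin.
- plunger (a joint): Travel of the plunger in m: 0 = fully out (its spring pushes back with 3 N), growing as it is pushed in along the nest's +x; about 0.0105 to 0.0125 when the vial meets the stop pins (spring then about 8 N; any further push is carried by the pins). It springs out again when released.
- beaker: Bystander: clear 100 ml beaker, 56 mm diameter, 68 mm tall, standing between the vial and the nest; origin at the centre of its underside.
- tip_rack: Bystander: pipette tip rack, 118 mm long roughly along the robot's x, 66 mm wide, 58 mm tall, standing behind the beaker; origin at the centre of its underside.
- tube: Bystander: centrifuge tube standing on its cap far to the right, 34 mm diameter, 121 mm tall; origin at the centre of its underside.
There are look-alikes about, which are no part of the job. Several things have the shape of the vial; the one meant has the colours described above.

How it is judged:
By the outcome, as a careful person would: the job done as asked, in the order asked, and still so for the second after the job is handed in, while the arm keeps its last pose, push and grip.
It also fails if it takes over 54 s, if anything falls off the work surface, if the arm or the gripper's body presses on something with over 40 N, if the wrist force passes 120 N, or if a joint passes its speed limit or range.

## Robot

A 7-joint arm with a two-finger parallel gripper is mounted at the origin on a cart in front of the work surface, level with it; the furniture and walls round the work are solid. World frame = base frame: x ahead of the robot, y to its left, z up, the work surface at z = 0. Lengths are in m, angles in rad, forces in N, time in s.
With the tool pointing down it reaches from about 0.425 to 0.875 m from the base axis. Payload 8.4 kg.
Tool frame: the origin (TCP) lies at the very end of the fingers, on their centre line; the grasp point (between the pads) lies 19 mm behind it; z points along the fingers, y is the line along which they close (so a half turn about z gives the same grasp; the last joint's range is limited). The gripper opens to 85 mm and grips with 20 to 120 N. Pads are 22 mm wide; open, the fingers measure 114 mm over their backs; the gripper's body (76 mm by 85 mm) begins 54 mm behind the grasp point. The pads swing forward as they close: fully open they stand 13 mm farther back than shut.
Start: joints at [1.181, 0.333, 0.04, 1.465, -0.013, 1.343, -0.059], TCP at [0.186, -0.623, 0.209] pointing down, gripper open.
Joint ranges: [-2.58, 2.58], [-0.38, 2.09], [-1.3, 1.39], [0.25, 2.4], [-1.5, 4.64], [0.08, 2.09], [-2.65, 2.65]. Speed limits (rad/s): [2.22, 2.22, 2.79, 2.79, 3.14, 3.14, 3.14].

## Interface

Orientations are given as a unit quaternion [x, y, z, w].
In Python, from plant import env gives the robot as it stands. The module is installed in compiled form; this text tells all that it offers.
- The arm moves only by the tool move_arm, never from a script. Its argument "deltas" is a list of rows, each a list of 3 entries, a list of its own where there are three numbers: the finger opening in mm, from 0 to 85.4, then the shift along the tool's x, y, z in mm, then the turn, a rotation vector about the tool's x, y, z in degrees. A call has exactly 10 rows; each row is the pose to reach, as a shift and turn from the pose commanded when the call began, along the tool's axes at that moment; what a row does not reach only later rows make up. A row lasts 1/8 s, in which the tool goes at most 62.5 mm and 10.7 degrees, less where a joint would pass 70% of its speed; a pose out of reach is approached as far as the arm can. A call with a gripper value outside its range is refused whole. The fingers move at their own pace and stop on an object; "squeeze" is the grip in N (left out, the last holds). Time passes only in rows, so rows that repeat a pose let the fingers close, or fill a call up. It gives the time, the measured TCP pose, the force, the opening and the grip force at its end, in the units of the state.
- env.sense(): the state, without advancing time (a new reading comes with each control period).
- env.grab_frame(name): name is "scene" or "side" or "wrist"; returns a dict with "frame" (420x560x3 uint8, red, green, blue), "intrinsics" (3x3 intrinsics, pixels), "rvec" (rotation vector, rad) and "tvec" (3), from world to camera coordinates, as OpenCV has them. Camera axes: x right, y down, z forward; pixel columns grow to the right and rows downward; lengths in m; the calibration is good to about 2 mm. A picture is of the moment at which its call begins. There is no depth.
- env.hand_in(): hands the job in; it is judged then, once.
The state is a dict: "time_s": time; "q": joint angles; "dq": joint speeds; "effort": joint torques, N m; "tcp_pos": TCP position; "ee_rot": TCP orientation; "wrist_force": force on the tool from outside, world axes, zero at the start; "torque": the same for the moment, N m; "opening": finger opening in m; "finger_force": force on a finger pad.
Only numpy, scipy, OpenCV 4.12 (cv2) and the standard library are available. Lean on these libraries where they do the work, as an engineer would, in place of code of your own. Each camera call takes 0.05 s, during which the arm holds its last target. There are 200 camera calls.

## Working session

There is one attempt and no reset: what is moved stays moved. The work goes in short steps, Python scripts to look and compute and a tool call to move; the robot and the scene stay as the last step left them, time stands still between calls to the robot, and variables do not carry over. Pictures are saved under pics/ and viewed, at most 10 in all, crops included, and the job is handed in when it is done.

Besides the shell and the picture viewer there is one more tool, called after ">>>" as name(argument=value, ...) on one line, values as JSON. move_arm: Moves the arm, as the interface text tells. Its arguments: {"type":"object","properties":{"deltas":{"type":"array"},"squeeze":{"type":"number"}},"required":["deltas"]}

```bash
mkdir -p pics
cat > h.py <<'E'
import numpy as np, cv2
from scipy.spatial.transform import Rotation as R
from plant import env
def grab(n,f):
    d=env.grab_frame(n); cv2.imwrite(f'pics/{f}.png',d['frame'][:,:,::-1]); np.savez(f'{f}.npz',**{k:np.array(v) for k,v in d.items()}); return d
def load(f): return dict(np.load(f'{f}.npz'))
def pix2w(d,u,v,z):
    Rm=cv2.Rodrigues(np.array(d['rvec'],float))[0]; t=np.array(d['tvec'],float).ravel()
    c=-Rm.T@t; r=Rm.T@np.linalg.inv(d['intrinsics'])@[u,v,1]
    return c+r*(z-c[2])/r[2]
def w2pix(d,p):
    return cv2.projectPoints(np.array(p,float).reshape(-1,3),np.array(d['rvec'],float),np.array(d['tvec'],float),d['intrinsics'],None)[0].reshape(-1,2)
E
python3 - <<'E'
from h import *
a=grab('scene','s1');b=grab('side','d1');c=grab('wrist','w1')
s=env.sense(); print({k:np.round(s[k],3) for k in s})
print(R.from_quat(s['ee_rot']).as_matrix().round(3))
for d in(a,b):
  Rm=cv2.Rodrigues(np.array(d['rvec'],float))[0]; print((-Rm.T@np.array(d['tvec']).ravel()).round(3))
cv2.imwrite('pics/all1.png',np.hstack([a['frame'],b['frame']])[:,:,::-1][:, :])
E
```

```text
{'time_s': np.float64(0.15), 'q': array([ 1.181,  0.334,  0.04 ,  1.466, -0.013,  1.343, -0.058]), 'dq': array([ 0.001, -0.001,  0.001, -0.005,  0.   ,  0.002,  0.   ]), 'effort': array([ 1.0000e-03, -6.5904e+01,  1.3670e+00, -4.0587e+01,  1.7000e-02,
        1.0000e-02,  0.0000e+00]), 'tcp_pos': array([ 0.186, -0.622,  0.208]), 'ee_rot': array([ 0.989,  0.145, -0.   , -0.001]), 'wrist_force': array([-0.115,  0.153,  0.149]), 'torque': array([ 0.033, -0.011,  0.035]), 'finger_force': np.float64(0.0), 'opening': np.float64(0.085)}
[[ 0.958  0.287 -0.   ]
 [ 0.287 -0.958  0.001]
 [-0.    -0.001 -1.   ]]
[ 0.18  -0.735  0.991]
[0.249 0.5   0.627]
```

View pics/s1.png

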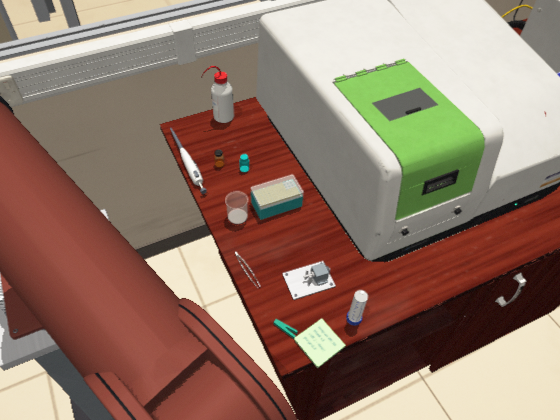

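View pics/d1.png

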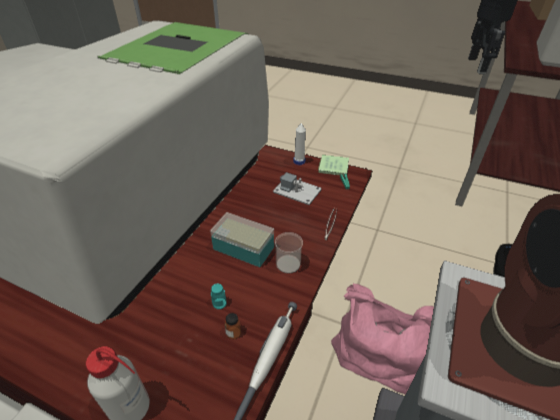

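The scene view shows the brown vial at (219,158), teal look-alike (244,163), beaker (237,208), rack (277,197), nest (310,278), tube (357,308). In the side view, the vial is at (233,326) and the nest at (297,188). I'll zoom in on both.

Run:
```python
from h import *
a=load('s1');b=load('d1')
def crop(d,u,v,w,h,k): return cv2.resize(d['frame'][v:v+h,u:u+w],None,fx=k,fy=k,interpolation=cv2.INTER_CUBIC)
# each 400x300
t=[crop(a,275,250,64,48,6.25),crop(b,268,165,64,48,6.25),crop(a,195,135,64,48,6.25),crop(b,200,300,64,48,6.25)]
cv2.imwrite('pics/c1.png',np.vstack([np.hstack(t[:2]),np.hstack(t[2:])])[:,:,::-1])
print('vial',pix2w(a,219,164,0),pix2w(b,233,335,0))
print('nest',pix2w(a,310,282,0.006),pix2w(b,297,190,0.006))
print('beaker',pix2w(a,237,217,0),pix2w(b,289,265,0))
```

```text
vial [4.77336765e-01 1.76472013e-01 1.11022302e-16] [0.4733027  0.18347652 0.        ]
nest [ 0.52372392 -0.26606018  0.006     ] [ 0.51902428 -0.25020864  0.006     ]
beaker [ 0.44849121 -0.01655995  0.        ] [ 0.44358023 -0.01090386  0.        ]
```

View pics/c1.png

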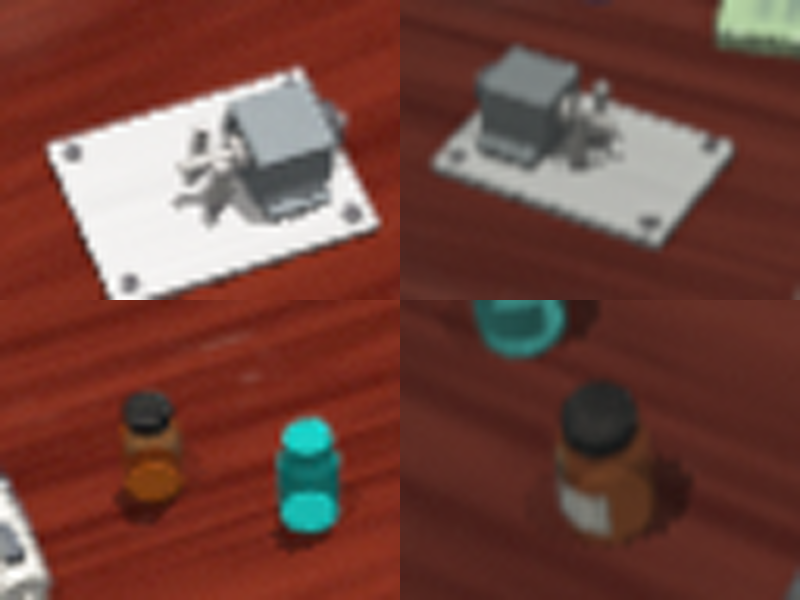

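Run:
```python
from h import *
from scipy.optimize import least_squares
a=load('s1');b=load('d1');k=6.25
A=lambda L,o:np.array(L)/k+np.array(o)-0.42
so=(275,250);do=(268,165)
P1=[(-36,36,6),(68,36,6),(68,-36,6),(-28,29,8),(-28,-29,8),(60,-29,8)]
U1=A([(48,147),(300,68),(380,225),(73,152),(130,283),(352,213)],so)
P2=[(68,36,6),(-36,-36,6),(-36,36,6),(60,29,8),(-28,29,8),(-28,-29,8)]
U2=A([(34,162),(333,146),(262,238),(57,155),(250,222),(310,145)],do)
def w(p,P): 
    c,s=np.cos(p[2]),np.sin(p[2]); P=np.array(P)/1e3
    return np.c_[p[0]+c*P[:,0]-s*P[:,1],p[1]+s*P[:,0]+c*P[:,1],P[:,2]]
f=lambda p,i:np.r_[tuple(x for x in [(w2pix(a,w(p,P1))-U1).ravel() if i!=2 else [], (w2pix(b,w(p,P2))-U2).ravel() if i!=1 else []])]
for i in(1,2,0):
    r=least_squares(lambda p:f(p,i),[.51,-.26,0]);print('nest',r.x.round(4),np.degrees(r.x[2]),f(r.x,i).reshape(-1,2).round(1).tolist())
n=lambda u,o:np.array(u)/k+np.array(o)-.42
for d,u,o,z in((a,(147,110),(195,135),.049),(a,(152,180),(195,135),0),(b,(202,105),(200,300),.049),(b,(204,212),(200,300),0)):
    print('vial',pix2w(d,*n(u,o),z).round(4))
```

```text
nest [ 0.5081 -0.2563 -0.1048] -6.0024898273375715 [[-0.4, -0.2], [0.2, -0.0], [0.0, -0.0], [-0.1, 0.1], [0.0, 0.1], [0.2, -0.0]]
nest [ 0.5043 -0.2523 -0.0967] -5.543335977491089 [[-0.3, 0.1], [0.4, -0.4], [-0.3, 0.5], [0.0, 0.1], [0.0, -0.1], [0.2, -0.3]]
nest [ 0.5067 -0.2556 -0.1023] -5.862063952301771 [[-1.1, -0.1], [-0.5, -0.1], [-0.6, -0.1], [-0.7, 0.1], [-0.6, 0.1], [-0.5, -0.1], [-0.6, -0.9], [-0.1, -1.2], [-0.8, -0.5], [-0.3, -1.0], [-0.5, -1.1], [-0.3, -1.2]]
vial [0.4771 0.1735 0.049 ]
vial [0.478  0.1788 0.    ]
vial [0.4747 0.1771 0.049 ]
vial [0.476  0.1814 0.    ]
```

```bash
cat >> h.py <<'E'
def rows(targets,open_mm=None,base=None):
    """targets: list of (x,y,z,yaw_deg of tool x); prints tool-frame delta rows"""
    s=env.sense(); p,q=(s['tcp_pos'],R.from_quat(s['ee_rot'])) if base is None else base
    for x,y,z,yaw in targets:
        qt=R.from_euler('z',yaw,degrees=True)*R.from_rotvec([np.pi,0,0])
        print([np.round(q.inv().apply(np.array([x,y,z])-p)*1e3,1).tolist(),np.round((q.inv()*qt).as_rotvec(degrees=True),1).tolist()])
E
python3 - <<'E'
from h import *
a=load('s1')
print('corner machine',pix2w(a,368,250,0),'teal',pix2w(a,195+308/6.25,135+212/6.25,0),'tube',pix2w(a,355,322,0))
rows([(.28,-.52,.22,8),(.37,-.45,.22,2),(.44,-.38,.22,-6),(.49,-.2,.22,-6),(.5,0,.22,-6),(.4765,.178,.22,-6)])
E
```

```text
corner machine [ 0.69656666 -0.24554725  0.        ] teal [0.53360361 0.12933781 0.        ] tube [ 0.56678503 -0.39344867  0.        ]
[[119.2, -71.2, -11.7], [-0.1, 0.0, 8.7]]
[[225.5, -112.4, -11.7], [-0.1, 0.0, 14.7]]
[[312.6, -159.4, -11.6], [-0.1, 0.0, 22.7]]
[[412.1, -317.5, -11.4], [-0.1, 0.0, 22.7]]
[[479.1, -506.3, -11.2], [-0.1, 0.0, 22.7]]
[[507.6, -683.5, -11.0], [-0.1, 0.0, 22.7]]
```

>>> move_arm(deltas=[[85,[40,-24,-4],[0,0,3]],[85,[80,-48,-8],[0,0,6]],[85,[120,-71,-12],[0,0,9]],[85,[172,-92,-12],[0,0,12]],[85,[225,-112,-12],[0,0,15]],[85,[270,-135,-12],[0,0,19]],[85,[313,-159,-12],[0,0,22.7]],[85,[340,-205,-12],[0,0,22.7]],[85,[367,-250,-12],[0,0,22.7]],[85,[390,-285,-12],[0,0,22.7]]])

```text
time_s: 1.4
tcp_pos: [0.4786, -0.2354, 0.2208]
ee_rot: [0.999, -0.052, -0.0, -0.0]
wrist_force: [-0.1, -0.5, -0.2]
opening: 0.0849
finger_force: 0.0
```

Run:
```python
from h import *
s=env.sense(); print(s['time_s'],s['tcp_pos'],R.from_quat(s['ee_rot']).as_matrix().round(3).tolist())
rows([(.49,-.2,.22,-6),(.5,0,.22,-6),(.4765,.1785,.2,-6)])
```

```text
1.4 [ 0.47859476 -0.23544773  0.22081803] [[0.995, -0.104, -0.0], [-0.104, -0.995, 0.0], [-0.0, -0.0, -1.0]]
[[7.7, -36.4, 0.8], [-0.0, 0.0, 0.0]]
[[-3.2, -236.4, 0.9], [-0.0, 0.0, 0.0]]
[[-45.1, -411.5, 20.9], [-0.0, 0.0, 0.0]]
```

Run:
```python
from h import *
grab('wrist','wn')
```

```text
(no output)
```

View pics/wn.png

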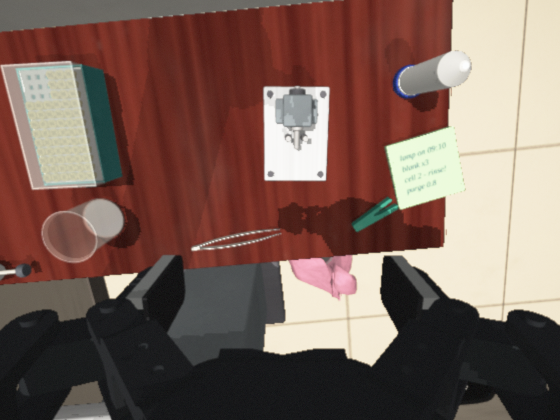

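>>> move_arm(deltas=[[85,[6,-40,0],[0,0,0]],[85,[5,-90,0],[0,0,0]],[85,[3,-140,0],[0,0,0]],[85,[0,-190,0],[0,0,0]],[85,[-5,-240,0],[0,0,0]],[85,[-15,-290,0],[0,0,0]],[85,[-27,-340,0],[0,0,0]],[85,[-40,-385,10],[0,0,0]],[85,[-45,-411,21],[0,0,0]],[85,[-45,-411,21],[0,0,0]]])

```text
time_s: 2.7
tcp_pos: [0.4757, 0.1775, 0.1991]
ee_rot: [0.999, -0.051, -0.001, -0.0]
wrist_force: [-0.3, -0.6, 0.7]
opening: 0.0852
finger_force: 0.0
```

Run:
```python
from h import *
grab('wrist','wv'); s=env.sense(); print(s['tcp_pos'])
```

```text
[0.47641506 0.17575735 0.19955201]
```

View pics/wv.png

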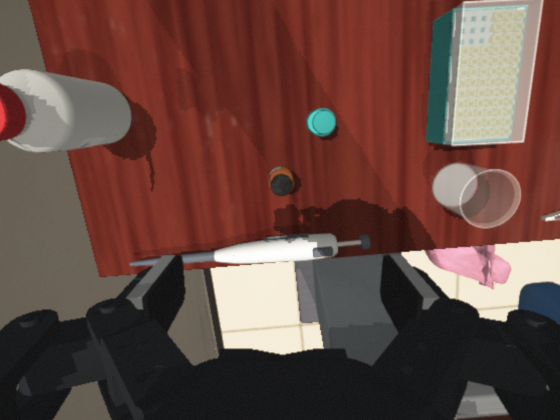

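Wrist over the nest: plate corners at (264,86), (330,87), (264,181), (328,181), with the screws at (270,94), (323,94), (269,174), (322,174). Wrist over the vial: brown vial with cap at (281,185), teal one at (321,122), pipette at row ~248.

Run:
```python
from h import *
from scipy.optimize import least_squares
n=load('wn');v=load('wv')
P=np.array([(60,29,8),(60,-29,8),(-28,29,8),(-28,-29,8),(68,36,6),(68,-36,6),(-36,36,6),(-36,-36,6)])/1e3
U=np.array([(270,94),(323,94),(269,174),(322,174),(264,86),(330,87),(264,181),(328,181)])
def w(p): 
    c,s=np.cos(p[2]),np.sin(p[2]); return np.c_[p[0]+c*P[:,0]-s*P[:,1],p[1]+s*P[:,0]+c*P[:,1],P[:,2]]
r=least_squares(lambda p:(w2pix(n,w(p))-U).ravel(),[.507,-.255,-.1]);print(r.x,np.degrees(r.x[2]),r.fun.reshape(-1,2).round(1).tolist())
# cap by colour
f=v['frame'].astype(int);sub=f[165:200,265:300]
m=(sub.max(2)<55); lab=cv2.connectedComponentsWithStats(m.astype(np.uint8)); print(lab[2][1:],lab[3][1:]+[265,165])
print('cap',pix2w(v,281,185,.049),'pip',pix2w(v,290,236,.02))
rows([(.4765,.178,.2,-6),(.4765,.178,.004,-6)])
```

```text
[ 0.50764826 -0.25419765 -0.10610792] -6.079535894081385 [[0.2, 0.1], [0.4, 0.2], [1.7, 0.1], [-1.2, 0.2], [-0.3, 0.4], [-0.1, -0.4], [0.9, -0.4], [-1.6, -0.3]]
[[  6   7  27  23 348]] [[284.3591954  184.54597701]]
cap [0.47825458 0.17851547 0.049     ] pip [0.41407719 0.17517383 0.02      ]
[[-0.1, -2.2, -0.4], [0.0, 0.1, 0.1]]
[[0.0, -2.3, 195.6], [0.0, 0.1, 0.1]]
```

>>> move_arm(deltas=[[50,[1,-2,20],[0,0,0]],[50,[1,-2,60],[0,0,0]],[50,[1,-2,100],[0,0,0]],[50,[1,-2,135],[0,0,0]],[50,[1,-2,160],[0,0,0]],[50,[1,-2,178],[0,0,0]],[50,[1,-2,188],[0,0,0]],[50,[1,-2,195],[0,0,0]],[50,[1,-2,195],[0,0,0]],[50,[1,-2,195],[0,0,0]]], squeeze=30)

```text
time_s: 4.0
tcp_pos: [0.4784, 0.1777, 0.0056]
ee_rot: [0.999, -0.053, 0.0, -0.0]
wrist_force: [-0.5, 0.0, 0.9]
opening: 0.0498
finger_force: 0.0
```

Run:
```python
from h import *
w=grab('wrist','wg'); d=grab('side','dg'); s=env.sense(); print(s['tcp_pos'],s['wrist_force'],s['opening'])
c=w2pix(d,[.4775,.178,.03])[0].astype(int);print(c)
x0=c[0]-60;y0=c[1]-60
cr=cv2.resize(d['frame'][max(y0,0):y0+120,x0:x0+120],(420,420),interpolation=cv2.INTER_CUBIC)
cv2.imwrite('pics/g.png',np.hstack([cv2.resize(w['frame'],(380,420))if 0 else w['frame'][:,90:470],cr])[:,:,::-1])
```

```text
[0.47838936 0.17765799 0.00551253] [-0.60335643  0.33660203 -0.38274683] 0.050299469956259286
[231 322]
```

View pics/g.png

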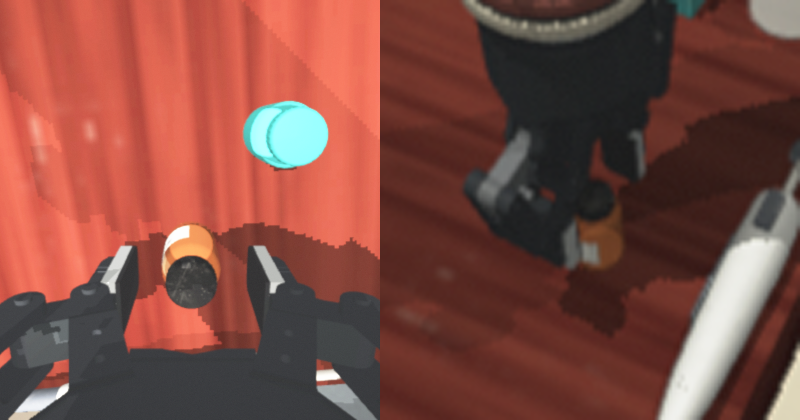

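The vial stands between the fingers, laterally centred: cap centre at full-image (281,282), pads at columns ~218 and ~345. I'll check the x centring.

Run:
```python
from h import *
w=load('wg'); print(pix2w(w,281,282,.049), w2pix(w,[[.4784,.1777,.0055],[.4784,.1777,.049]]))
f=w['frame'].astype(int)[225:275,240:320]; m=((f[:,:,0]>180)&(f[:,:,1]>110)&(f[:,:,1]<190)&(f[:,:,2]<110)); ys,xs=np.nonzero(m); print(xs.min()+240,xs.max()+240,ys.min()+225)
print(pix2w(w,281,225,.0))
```

```text
[0.47982116 0.17827746 0.049     ] [[282.62381392 245.27818217]
 [282.77335098 284.99888848]]
252 307 225
[0.48806101 0.17756291 0.        ]
```

>>> move_arm(deltas=[[40,[0,0,1],[0,0,0]],[32,[0,0,1],[0,0,0]],[25,[0,0,1],[0,0,0]],[20,[0,0,1],[0,0,0]],[20,[0,0,1],[0,0,0]],[20,[0,0,1],[0,0,0]],[20,[0,0,1],[0,0,0]],[20,[0,0,-10],[0,0,0]],[20,[0,0,-40],[0,0,0]],[20,[0,0,-80],[0,0,0]]], squeeze=40)

```text
time_s: 5.35
tcp_pos: [0.477, 0.1771, 0.0854]
ee_rot: [0.999, -0.053, -0.001, 0.0]
wrist_force: [1.1, 0.4, 0.0]
opening: 0.024
finger_force: 39.4
```

Run:
```python
from h import *
s=env.sense(); print(s['tcp_pos'],s['wrist_force'],s['opening'],s['finger_force'])
n=np.array([.5076,-.2548]);a=np.radians(-6);ex=np.array([np.cos(a),np.sin(a)])
p=n-.024*ex;print(p)
rows([(.478,.178,.14,-6),(.475,0,.14,-6),(*p,.14,-6),(*p,.03,-6)])
```

```text
[0.47698203 0.17713361 0.08541794] [1.13732885 0.44478169 0.00964756] 0.02401853480884874 39.40322905196808
[ 0.48373147 -0.25229132]
[[0.8, -0.9, -54.6], [0.0, 0.1, -0.0]]
[[16.5, 176.4, -54.5], [0.0, 0.1, -0.0]]
[[51.7, 426.4, -54.4], [0.0, 0.1, -0.0]]
[[51.9, 426.3, 55.6], [0.0, 0.1, -0.0]]
```

>>> move_arm(deltas=[[20,[0,0,-20],[0,0,0]],[20,[0,0,-40],[0,0,0]],[20,[1,5,-55],[0,0,0]],[20,[5,40,-55],[0,0,0]],[20,[9,85,-55],[0,0,0]],[20,[13,130,-55],[0,0,0]],[20,[17,176,-55],[0,0,0]],[20,[22,215,-55],[0,0,0]],[20,[28,255,-55],[0,0,0]],[20,[33,295,-55],[0,0,0]]])

```text
time_s: 6.6
tcp_pos: [0.4793, -0.121, 0.1401]
ee_rot: [0.999, -0.053, -0.0, -0.0]
wrist_force: [0.1, 0.6, -0.6]
opening: 0.024
finger_force: 39.4
```

Run:
```python
from h import *
w=grab('wrist','wt'); d=grab('side','dt'); e=grab('scene','st');s=env.sense(); p=s['tcp_pos'];print(p,s['opening'],s['finger_force'])
def cr(d):
    c=w2pix(d,p)[0].astype(int)-40; print(c); return cv2.resize(d['frame'][c[1]:c[1]+80,c[0]:c[0]+80],(300,300),interpolation=cv2.INTER_CUBIC)
cv2.imwrite('pics/t.png',np.hstack([cv2.resize(w['frame'][200:300,230:330],(600,600),interpolation=cv2.INTER_CUBIC)[:,:500],np.vstack([cr(d),cr(e)])])[:,:,::-1])
rows([(.4837,-.2523,.14,-6),(.4837,-.2523,.03,-6)])
```

```text
[ 0.47901345 -0.12177202  0.13979567] 0.024025845452088232 39.41744295763783
[254 138]
[225 167]
[[19.0, 129.2, -0.2], [0.0, 0.0, -0.3]]
[[19.0, 129.2, 109.8], [0.0, 0.0, -0.3]]
```

View pics/t.png

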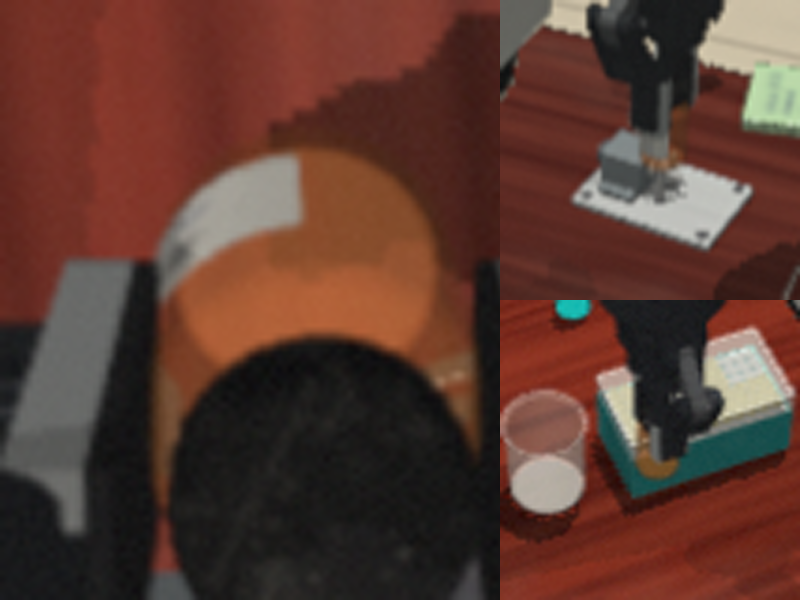

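The vial hangs upright between the pads: cap at full-image (284,282), bottom edge at row 225, same as before the grasp. Next I move above the nest.

>>> move_arm(deltas=[[20,[5,40,0],[0,0,0]],[20,[12,85,0],[0,0,0]],[20,[18,115,0],[0,0,0]],[20,[21,129,10],[0,0,0]],[20,[21,129,40],[0,0,0]],[20,[21,129,70],[0,0,0]],[20,[21,129,95],[0,0,0]],[20,[21,129,110],[0,0,0]],[20,[21,129,114],[0,0,0]],[20,[21,129,114],[0,0,0]]])

```text
time_s: 8.0
tcp_pos: [0.4875, -0.2496, 0.0264]
ee_rot: [0.999, -0.052, 0.0, 0.0]
wrist_force: [0.5, 0.3, 0.2]
opening: 0.024
finger_force: 39.4
```

Run:
```python
from h import *
w=grab('wrist','wp'); d=grab('side','dp');s=env.sense(); p=s['tcp_pos'];print(p,s['opening'],s['finger_force'],s['wrist_force'])
c=w2pix(d,p)[0].astype(int)-[20,25]; print(c)
A=cv2.resize(w['frame'][90:290,190:390],(500,500),interpolation=cv2.INTER_CUBIC); B=cv2.resize(d['frame'][c[1]:c[1]+50,c[0]:c[0]+30],(300,500),interpolation=cv2.INTER_CUBIC)
cv2.imwrite('pics/p.png',np.hstack([A,B])[:,:,::-1])
P=w2pix(w,[[.5076+np.cos(-.105)*x-np.sin(-.105)*y,-.2548+np.sin(-.105)*x+np.cos(-.105)*y,z] for x,y,z in((.060,.029,.008),(.06,-.029,.008),(.022,.015,.036),(.022,-.015,.036),(.014,.009,.035),(.014,-.009,.035))])
print('pred full',P.round(1).tolist()); print('TCP axis',w2pix(w,[[p[0],p[1],p[2]],[p[0],p[1],p[2]+.045]]))
```

```text
[ 0.48774944 -0.24997975  0.02686146] 0.0242996040669614 39.43059330980759 [-0.10513677 -0.05913309  0.19871291]
[288 161]
pred full [[233.4, 89.2], [343.4, 89.2], [257.5, 168.9], [320.7, 168.9], [270.4, 185.1], [307.6, 185.1]]
TCP axis [[283.27960948 245.02771487]
 [283.68658381 286.74151434]]
```

View pics/p.png

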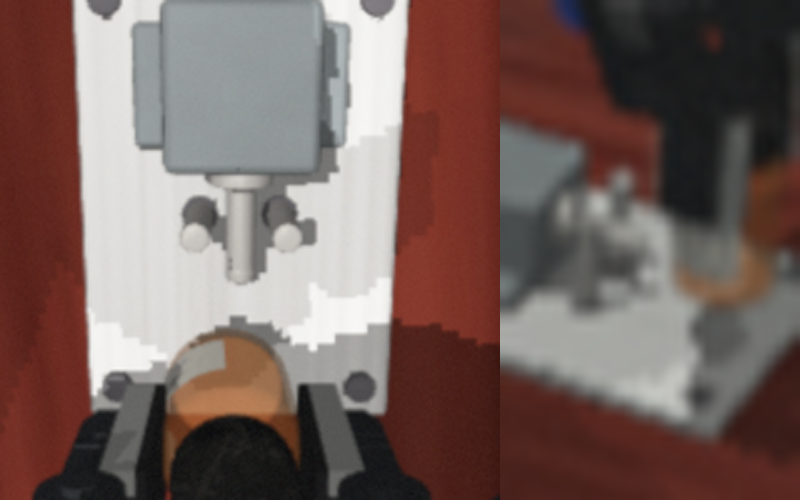

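Crop to full pixels: pins at (268.4,184.8) and (305.2,184.8), plunger at column 286, vial cap at column 283.2. Allowing for perspective, the vial needs about 1.8 mm along tool +y. The plate's edges run square to the image, so the yaw is good. I'll correct and lower.

>>> move_arm(deltas=[[20,[0,1,0],[0,0,0]],[20,[0,1.8,2],[0,0,0]],[20,[0,1.8,6],[0,0,0]],[20,[0,1.8,10],[0,0,0]],[20,[0,1.8,13],[0,0,0]],[20,[0,1.8,14.5],[0,0,0]],[20,[0,1.8,15.5],[0,0,0]],[20,[0,1.8,15.5],[0,0,0]],[20,[0,1.8,15.5],[0,0,0]],[20,[0,1.8,15.5],[0,0,0]]])

```text
time_s: 9.35
tcp_pos: [0.4869, -0.2516, 0.0105]
ee_rot: [0.999, -0.053, 0.0, 0.0]
wrist_force: [0.8, -0.2, -0.3]
opening: 0.0246
finger_force: 39.4
```

Not yet clearly touching, so I'll lower in fine steps.

>>> move_arm(deltas=[[20,[0,0,0.4],[0,0,0]],[20,[0,0,0.4],[0,0,0]],[20,[0,0,0.8],[0,0,0]],[20,[0,0,0.8],[0,0,0]],[20,[0,0,1.2],[0,0,0]],[20,[0,0,1.2],[0,0,0]],[20,[0,0,1.2],[0,0,0]],[20,[0,0,1.2],[0,0,0]],[20,[0,0,1.2],[0,0,0]],[20,[0,0,1.2],[0,0,0]]])

```text
time_s: 10.6
tcp_pos: [0.4874, -0.2517, 0.0101]
ee_rot: [0.999, -0.053, 0.0, 0.0]
wrist_force: [-2.0, 2.4, 9.6]
opening: 0.0239
finger_force: 40.4
```

Run:
```python
from h import *
w=grab('wrist','wq'); d=grab('side','dq');s=env.sense(); p=s['tcp_pos'];print(p,s['opening'],s['finger_force'],s['wrist_force'],s['torque'])
c=w2pix(d,p)[0].astype(int)-[20,25]
A=cv2.resize(w['frame'][90:290,190:390],(500,500),interpolation=cv2.INTER_CUBIC); B=cv2.resize(d['frame'][c[1]:c[1]+50,c[0]:c[0]+30],(300,500),interpolation=cv2.INTER_CUBIC)
cv2.imwrite('pics/q.png',np.hstack([A,B])[:,:,::-1])
```

```text
[ 0.48739938 -0.25169477  0.0101023 ] 0.02436916142028275 40.36670550936833 [-2.43953467  1.90989092  8.54463092] [ 0.2850736   0.54093132 -0.00417993]
```

View pics/q.png

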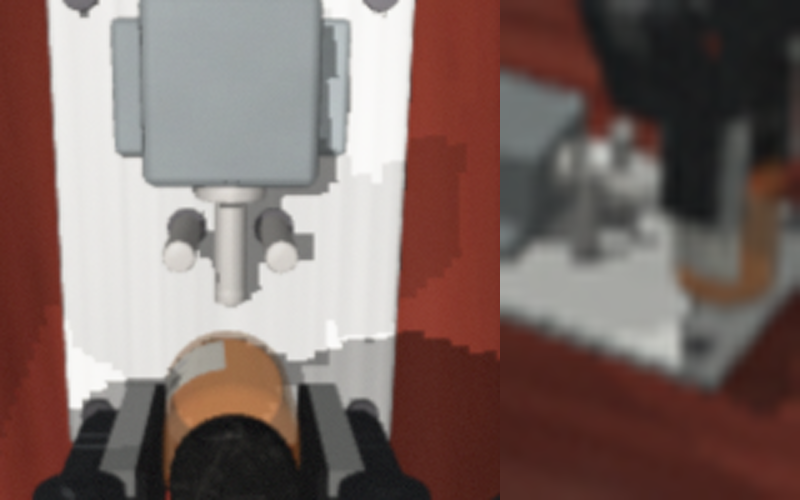

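The vial stands on the plate (about 9 N down). The pin midpoint and plunger are at column 282.4 and the cap at 283.6, so it is about 0.4 mm too far right. I'll ease the downward push, firm the grip and start sliding.

>>> move_arm(deltas=[[20,[0,-0.4,-0.5],[0,0,0]],[20,[0,-0.4,-0.5],[0,0,0]],[20,[1,-0.4,-0.5],[0,0,0]],[20,[2,-0.4,-0.5],[0,0,0]],[20,[3,-0.4,-0.5],[0,0,0]],[20,[4,-0.4,-0.5],[0,0,0]],[20,[5,-0.4,-0.5],[0,0,0]],[20,[6,-0.4,-0.5],[0,0,0]],[20,[6,-0.4,-0.5],[0,0,0]],[20,[6,-0.4,-0.5],[0,0,0]]], squeeze=70)

```text
time_s: 11.95
tcp_pos: [0.4921, -0.2522, 0.0105]
ee_rot: [0.999, -0.053, -0.001, 0.0]
wrist_force: [-7.0, 0.6, 14.6]
opening: 0.0229
finger_force: 71.1
```

>>> move_arm(deltas=[[20,[0,0,-0.5],[0,0,0]],[20,[0,0,-0.5],[0,0,0]],[20,[1,0,-0.5],[0,0,0]],[20,[2,0,-0.5],[0,0,0]],[20,[3,0,-0.5],[0,0,0]],[20,[4,0,-0.5],[0,0,0]],[20,[5,0,-0.5],[0,0,0]],[20,[5,0,-0.5],[0,0,0]],[20,[5,0,-0.5],[0,0,0]],[20,[5,0,-0.5],[0,0,0]]])

```text
time_s: 13.2
tcp_pos: [0.4971, -0.2526, 0.0107]
ee_rot: [0.999, -0.053, -0.001, 0.0]
wrist_force: [-6.4, 0.6, 11.1]
opening: 0.0222
finger_force: 70.7
```

Run:
```python
from h import *
w=grab('wrist','wr'); d=grab('side','dr');s=env.sense(); p=s['tcp_pos'];print(p,s['opening'],s['finger_force'],s['wrist_force'],s['torque'])
c=w2pix(d,p)[0].astype(int)-[20,25]
A=cv2.resize(w['frame'][90:290,190:390],(500,500),interpolation=cv2.INTER_CUBIC); B=cv2.resize(d['frame'][c[1]:c[1]+50,c[0]:c[0]+30],(300,500),interpolation=cv2.INTER_CUBIC)
cv2.imwrite('pics/r.png',np.hstack([A,B])[:,:,::-1])
```

```text
[ 0.49709027 -0.25261625  0.01067237] 0.02268284474715131 70.74044325447176 [-6.07184006  1.53721035 11.72454796] [ 0.1843219   1.50416938 -0.06407487]
```

View pics/r.png

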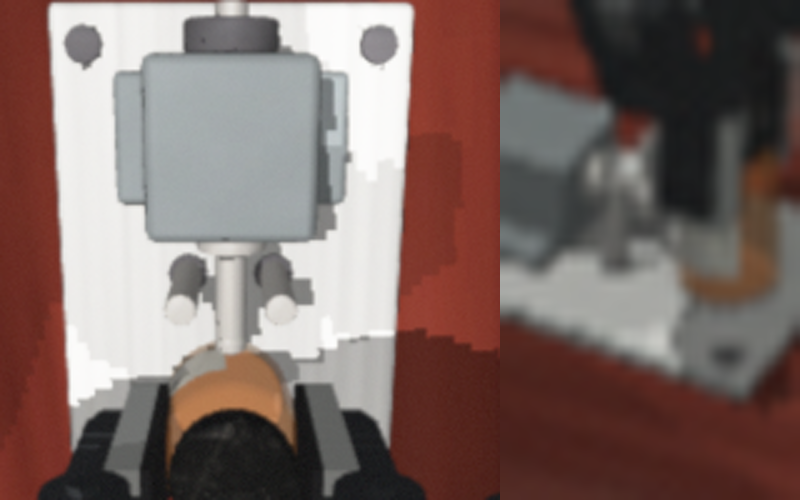

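The plunger is just reached and the vial is centred (pins and plunger at crop column 231, cap 232). But against the grasp view the base edge moved back (row 225→228) and the cap forward (256→253). That is friction tilting the vial about 3° top-forward. I'll back off, take load off and turn it upright.

>>> move_arm(deltas=[[20,[0,0,-0.5],[0,0,0]],[20,[-1,0,-0.5],[0,0.5,0]],[20,[-2,0,-0.5],[0,1,0]],[20,[-3,0,-0.5],[0,2,0]],[20,[-4,0,-0.5],[0,3,0]],[20,[-4,0,-0.5],[0,3,0]],[20,[-4,0,-0.5],[0,3,0]],[20,[-4,0,-0.5],[0,3,0]],[20,[-4,0,-0.5],[0,3,0]],[20,[-4,0,-0.5],[0,3,0]]])

```text
time_s: 14.55
tcp_pos: [0.4939, -0.2519, 0.0107]
ee_rot: [0.998, -0.053, 0.026, 0.001]
wrist_force: [0.3, 0.9, -0.1]
opening: 0.023
finger_force: 69.4
```

```bash
cat > tilt.py <<'E'
from h import *
from scipy.optimize import least_squares
def cam_tool(d,p,q): pass
def edges(d):
    """front row of base (brown vs bg) and of cap (dark) along centre columns"""
    f=d['frame'].astype(int)[:, 276:292].mean(1)
    g=f[200:275]; return g
E
python3 - <<'E'
from h import *
grab('wrist','wu');s=env.sense();print(s['tcp_pos'],s['wrist_force'],s['opening'],R.from_quat(s['ee_rot']).as_matrix()[:,2].round(3))
for n in('wg','wt','wq','wr','wu'):
    f=load(n)['frame'].astype(int)[215:265,279:288].mean(1)
    print(n,' '.join(f'{i+215}:{int(r)},{int(b)}' for i,(r,g,b) in enumerate(f) if i<20 or 33<i<48))
E
```

```text
[ 0.49390488 -0.25190906  0.01067461] [-0.07516253  0.255946   -0.3143915 ] 0.022889135286139697 [ 0.052 -0.005 -0.999]
wg 215:223,82 216:224,82 217:224,82 218:224,82 219:224,82 220:224,82 221:220,78 222:211,74 223:186,65 224:198,68 225:234,89 226:244,102 227:246,104 228:246,104 229:246,101 230:246,100 231:246,100 232:246,100 233:246,100 234:246,100 249:254,108 250:254,108 251:254,109 252:254,108 253:254,108 254:253,105 255:210,79 256:96,58 257:57,53 258:56,55 259:58,56 260:60,59 261:64,62 262:66,64
wt 215:121,45 216:111,40 217:102,37 218:89,33 219:80,29 220:79,29 221:81,29 222:82,28 223:84,26 224:96,30 225:122,40 226:135,49 227:138,53 228:138,53 229:138,53 230:138,54 231:138,55 232:139,56 233:139,57 234:140,58 249:177,56 250:178,56 251:178,57 252:178,56 253:178,56 254:174,55 255:138,46 256:75,29 257:30,21 258:21,21 259:20,19 260:19,18 261:20,19 262:21,20
wq 215:230,227 216:230,226 217:230,226 218:230,226 219:230,226 220:229,226 221:227,223 222:205,187 223:180,151 224:170,136 225:147,99 226:146,76 227:152,76 228:154,77 229:154,78 230:154,78 231:154,79 232:154,79 233:154,80 234:155,80
[... 213 characters left out ...]
0:190,181 221:190,182 222:189,181 223:190,182 224:189,181 225:191,182 226:196,188 227:197,189 228:193,184 229:191,180 230:190,172 231:170,134 232:159,96 233:157,85 234:157,84 249:185,81 250:184,81 251:185,81 252:179,79 253:122,55 254:53,30 255:25,22 256:23,22 257:23,23 258:29,28 259:34,32 260:39,36 261:43,40 262:45,42
wu 215:176,168 216:176,169 217:181,172 218:183,175 219:180,172 220:177,168 221:175,167 222:179,172 223:188,179 224:177,158 225:162,134 226:140,108 227:139,86 228:150,84 229:147,78 230:144,75 231:144,76 232:144,76 233:144,78 234:144,77 249:167,72 250:168,73 251:168,73 252:168,73 253:163,71 254:113,50 255:52,27 256:23,21 257:20,20 258:21,21 259:23,23 260:27,26 261:36,34 262:43,40
```

Backing off undid most of it: the vial now leans about 1.7° top-back in the world. I'll turn back 1.7° and grip firmer before sliding with a light touch.

>>> move_arm(deltas=[[20,[0,0,0],[0,-0.8,0]],[20,[0,0,0],[0,-1.7,0]],[20,[0,0,0],[0,-1.7,0]],[20,[0,0,0],[0,-1.7,0]],[20,[0,0,0],[0,-1.7,0]],[20,[0,0,0],[0,-1.7,0]],[20,[0,0,0.3],[0,-1.7,0]],[20,[0,0,0.3],[0,-1.7,0]],[20,[0,0,0.3],[0,-1.7,0]],[20,[0,0,0.3],[0,-1.7,0]]], squeeze=95)

```text
time_s: 15.85
tcp_pos: [0.4939, -0.252, 0.0105]
ee_rot: [0.999, -0.053, 0.011, 0.001]
wrist_force: [-0.8, 0.2, 2.8]
opening: 0.0218
finger_force: 92.3
```

```bash
cat > tilt.py <<'E'
from h import *
def cross(a,lvl,up): # subpixel first crossing
    for i in range(len(a)-1):
        if (a[i]-lvl)*(a[i+1]-lvl)<=0 and a[i]>a[i+1]: return i+(a[i]-lvl)/(a[i]-a[i+1])
def report(n):
    d=grab('wrist',n); s=env.sense(); f=d['frame'].astype(float)[:,279:288].mean(1)
    base=216+cross(f[216:240,2],0.65*f[216:222,2].mean(),0); cap=245+cross(f[245:265,0],90,0)
    Rm=R.from_quat(s['ee_rot']).as_matrix(); pitch=np.degrees(np.arcsin(Rm[0,2]))
    rel=np.degrees(((base-225)/2.05+(255.5-cap)/2.35)/49)
    a=np.radians(-6); D=np.array(s['tcp_pos'])[:2]-[.5076,-.2540]
    print('base',round(base,1),'cap',round(cap,1),'rel tilt fwd',round(rel,2),'tool pitch',round(pitch,2),'net fwd',round(rel-pitch,2))
    print('t',s['time_s'],'nest xy',(D@[np.cos(a),np.sin(a)]*1e3).round(1),(D@[-np.sin(a),np.cos(a)]*1e3).round(1),'z',round(s['tcp_pos'][2],4),'F',np.round(s['wrist_force'],1),'ff',s['finger_force'],s['opening'])
E
python3 -c "
from tilt import *
report('r1')"
```

```text
base 225.6 cap 254.3 rel tilt fwd 0.9 tool pitch 1.3 net fwd -0.4
t 15.9 nest xy -13.8 0.6 z 0.0106 F [-1.3  1.3  4.2] ff 92.31782948831096 0.021719263813164746
```

>>> move_arm(deltas=[[20,[0.8,0,0],[0,0,0]],[20,[1.6,0,0],[0,0,0]],[20,[2.4,0,0],[0,0,0]],[20,[3.2,0,0],[0,0,0]],[20,[4,0,0],[0,0,0]],[20,[4.8,0,0],[0,0,0]],[20,[5.6,0,0],[0,0,0]],[20,[6,0,0],[0,0,0]],[20,[6,0,0],[0,0,0]],[20,[6,0,0],[0,0,0]]])

```text
time_s: 17.15
tcp_pos: [0.4989, -0.2527, 0.0106]
ee_rot: [0.999, -0.053, 0.01, 0.001]
wrist_force: [-5.6, 1.1, 8.3]
opening: 0.0219
finger_force: 92.9
```

```bash
python3 -c "
from tilt import *
report('r2')"
```

```text
base 234.0 cap 253.8 rel tilt fwd 5.99 tool pitch 1.19 net fwd 4.8
t 17.2 nest xy -8.8 0.4 z 0.0106 F [-5.3  0.4  8.3] ff 92.93726721662097 0.022016585791889722
```

```bash
python3 -c "
from tilt import *
for n in('wt','wq','wr','wu','r1','r2'):
    f=load(n)['frame'].astype(int)[216:246,292:298].mean(1)
    print(n,' '.join(f'{i+216}:{int(r)},{int(b)}' for i,(r,g,b) in enumerate(f)))
d=load('r2');cv2.imwrite('pics/r2c.png',cv2.resize(d['frame'][150:290,220:350],None,fx=4,fy=4,interpolation=cv2.INTER_CUBIC)[:,:,::-1])
"
```

```text
wt 216:77,29 217:77,30 218:77,30 219:77,29 220:77,31 221:77,30 222:77,31 223:77,31 224:77,28 225:76,28 226:77,26 227:81,27 228:92,31 229:105,33 230:115,37 231:123,40 232:128,40 233:131,42 234:132,42 235:132,43 236:132,43 237:132,42 238:133,43 239:134,43 240:138,46 241:141,46 242:143,47 243:144,47 244:149,49 245:153,50
wq 216:227,223 217:227,224 218:227,224 219:227,224 220:228,224 221:228,224 222:228,224 223:227,223 224:225,220 225:215,206 226:198,183 227:180,158 228:149,119 229:137,92 230:140,84 231:141,76 232:143,69 233:147,70 234:149,70 235:150,70 236:150,70 237:150,70 238:150,71 239:151,71 240:151,71 241:151,70 242:151,70 243:151,70 244:152,70 245:156,72
wr 216:198,192 217:201,196 218:204,200 219:206,202 220:206,202 221:196,192 222:191,187 223:194,191 224:224,220 225:232,228 226:233,229 227:232,228 228:227,221 229:214,204 230:168,153 231:123,101 232:116,81 233:124,75 234:135,74 235:142,73 236:150,74 237:153,74 238:155,75 239:155,75 240:155,75 241:155,75 242:155,75 243:156,75 244:159,76 245:164,77
wu 216:174,170 217:179,174 218:205,201 219:216,211 220:217,211 221:217,212 222:217,21
[... 257 characters left out ...]
7,68
r1 216:184,181 217:189,185 218:217,212 219:226,222 220:227,223 221:226,223 222:227,223 223:227,224 224:227,223 225:227,223 226:223,218 227:211,201 228:189,174 229:155,134 230:135,102 231:134,88 232:134,78 233:138,72 234:143,70 235:148,72 236:149,71 237:150,72 238:150,71 239:150,72 240:150,72 241:150,71 242:150,71 243:151,72 244:152,72 245:158,74
r2 216:184,179 217:193,188 218:197,191 219:201,196 220:202,198 221:203,199 222:194,190 223:187,184 224:187,183 225:187,184 226:191,187 227:217,211 228:217,208 229:198,183 230:146,126 231:116,83 232:119,74 233:129,72 234:138,72 235:146,72 236:150,72 237:152,73 238:153,74 239:154,73 240:153,73 241:154,74 242:154,73 243:155,73 244:158,74 245:163,76
```

View pics/r2c.png

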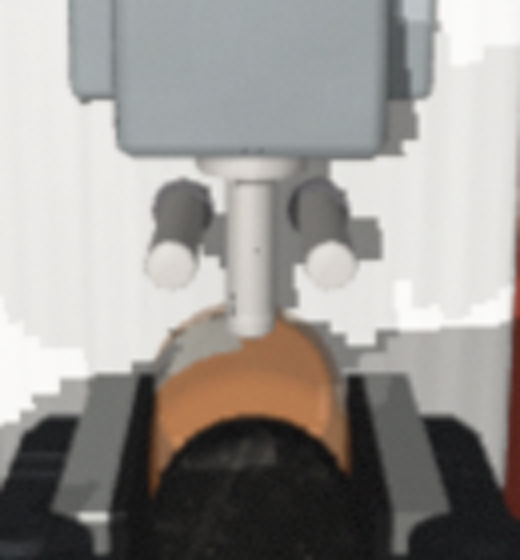

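Pins midpoint, plunger and cap all line up at column ~283. Using the side columns (clear of the plunger), the net lean is only about 0.8° forward. I'll continue with a small pitch correction and slightly less down-force.

>>> move_arm(deltas=[[20,[0,0,-0.3],[0,0.8,0]],[20,[0.8,0,-0.3],[0,0.8,0]],[20,[1.6,0,-0.3],[0,0.8,0]],[20,[2.4,0,-0.3],[0,0.8,0]],[20,[3.2,0,-0.3],[0,0.8,0]],[20,[4,0,-0.3],[0,0.8,0]],[20,[4.5,0,-0.3],[0,0.8,0]],[20,[5,0,-0.3],[0,0.8,0]],[20,[5,0,-0.3],[0,0.8,0]],[20,[5,0,-0.3],[0,0.8,0]]])

```text
time_s: 18.45
tcp_pos: [0.5033, -0.2531, 0.0107]
ee_rot: [0.998, -0.053, 0.017, 0.001]
wrist_force: [-7.6, 2.0, 7.0]
opening: 0.0221
finger_force: 92.8
```

```bash
sed -i 's/^    base=216.*/    g=d["frame"].astype(float)[:,292:298].mean(1); base=222+cross(g[222:246,2],.65*g[222:228,2].mean(),0); cap=245+cross(f[245:265,0],90,0)/; s/(base-225)\/2.05/(base-227.4)\/2.05/; s/(255.5-cap)/(255.3-cap)/' tilt.py; sed -i 's/cross(f\[245:265,0\],90,0)$/cross(f[245:265,0],90,0)/' tilt.py
python3 -c "
from tilt import *
report('r3')"
```

```text
base 230.8 cap 253.8 rel tilt fwd 2.7 tool pitch 1.92 net fwd 0.78
t 18.5 nest xy -4.4 0.5 z 0.0107 F [-8.   1.4  7.1] ff 92.78759789653122 0.022021736270547848
```

>>> move_arm(deltas=[[20,[0,0,-0.3],[0,0.7,0]],[20,[0.5,0,-0.3],[0,0.7,0]],[20,[1,0,-0.3],[0,0.7,0]],[20,[1.5,0,-0.3],[0,0.7,0]],[20,[2,0,-0.3],[0,0.7,0]],[20,[2.5,0,-0.3],[0,0.7,0]],[20,[3,0,-0.3],[0,0.7,0]],[20,[3,0,-0.3],[0,0.7,0]],[20,[3,0,-0.3],[0,0.7,0]],[20,[3,0,-0.3],[0,0.7,0]]])

```text
time_s: 19.75
tcp_pos: [0.5059, -0.2533, 0.0106]
ee_rot: [0.998, -0.053, 0.023, 0.001]
wrist_force: [-7.9, 0.7, 4.9]
opening: 0.0215
finger_force: 92.5
```

```bash
python3 -c "
from tilt import *
report('r4')"
```

```text
base 233.8 cap 253.7 rel tilt fwd 4.47 tool pitch 2.57 net fwd 1.9
t 19.8 nest xy -1.8 0.6 z 0.0106 F [-7.6  1.6  4.7] ff 92.4640047212597 0.021801148531410183
```

>>> move_arm(deltas=[[20,[0.3,0,0],[0,0,0]],[20,[0.6,0,0],[0,0,0]],[20,[0.9,0,0],[0,0,0]],[20,[1.2,0,0],[0,0,0]],[20,[1.5,0,0],[0,0,0]],[20,[1.8,0,0],[0,0,0]],[20,[2,0,0],[0,0,0]],[20,[2,0,0],[0,0,0]],[20,[2,0,0],[0,0,0]],[20,[2,0,0],[0,0,0]]])

```text
time_s: 21.05
tcp_pos: [0.5075, -0.2535, 0.0106]
ee_rot: [0.998, -0.053, 0.022, 0.001]
wrist_force: [-7.9, 0.5, 4.6]
opening: 0.022
finger_force: 92.5
```

```bash
python3 -c "
from tilt import *
report('r5')"
```

```text
base 238.9 cap 253.6 rel tilt fwd 7.45 tool pitch 2.54 net fwd 4.91
t 21.1 nest xy -0.1 0.5 z 0.0106 F [-8.5  1.5  5.1] ff 92.5465531507507 0.021865209181326953
```

>>> move_arm(deltas=[[20,[0.3,0,0],[0,0,0]],[20,[0.6,0,0],[0,0,0]],[20,[0.9,0,0],[0,0,0]],[20,[1.2,0,0],[0,0,0]],[20,[1.5,0,0],[0,0,0]],[20,[1.5,0,0],[0,0,0]],[20,[1.5,0,0],[0,0,0]],[20,[1.5,0,0],[0,0,0]],[20,[1.5,0,0],[0,0,0]],[20,[1.5,0,0],[0,0,0]]])

```text
time_s: 22.35
tcp_pos: [0.5089, -0.2536, 0.0106]
ee_rot: [0.998, -0.053, 0.022, 0.001]
wrist_force: [-9.4, 1.8, 5.6]
opening: 0.022
finger_force: 92.6
```

```bash
python3 -c "
from tilt import *
report('r6')
d=load('r6');e=grab('side','d6');A=cv2.resize(d['frame'][130:290,210:360],(469,500),interpolation=cv2.INTER_CUBIC)
c=w2pix(e,env.sense()['tcp_pos'])[0].astype(int)-[20,25];B=cv2.resize(e['frame'][c[1]:c[1]+50,c[0]:c[0]+30],(300,500),interpolation=cv2.INTER_CUBIC)
cv2.imwrite('pics/f6.png',np.hstack([A,B])[:,:,::-1])"
```

```text
Traceback (most recent call last):
  File "tilt.py", line 7, in report
    g=d["frame"].astype(float)[:,292:298].mean(1); base=222+cross(g[222:246,2],.65*g[222:228,2].mean(),0); cap=245+cross(f[245:265,0],90,0)
                                                        ~~~^~~~~~~~~~~~~~~~~~~~~~~~~~~~~~~~~~~~~~~~~~~~~~
TypeError: unsupported operand type(s) for +: 'int' and 'NoneType'
```

I've now viewed 11 pictures, one over the limit of 10, so I'll open no more and go by force and position alone.

>>> move_arm(deltas=[[20,[0.3,0,0],[0,0,0]],[20,[0.6,0,0],[0,0,0]],[20,[0.9,0,0],[0,0,0]],[20,[1.2,0,0],[0,0,0]],[20,[1.5,0,0],[0,0,0]],[20,[1.5,0,0],[0,0,0]],[20,[1.5,0,0],[0,0,0]],[20,[1.5,0,0],[0,0,0]],[20,[1.5,0,0],[0,0,0]],[20,[1.5,0,0],[0,0,0]]])

```text
time_s: 23.65
tcp_pos: [0.5102, -0.2538, 0.0107]
ee_rot: [0.998, -0.053, 0.022, 0.001]
wrist_force: [-8.8, 0.7, 5.4]
opening: 0.022
finger_force: 92.6
```

>>> move_arm(deltas=[[20,[0.3,0,0],[0,0,0]],[20,[0.6,0,0],[0,0,0]],[20,[0.9,0,0],[0,0,0]],[20,[1.2,0,0],[0,0,0]],[20,[1.2,0,0],[0,0,0]],[20,[1.2,0,0],[0,0,0]],[20,[1.2,0,0],[0,0,0]],[20,[1.2,0,0],[0,0,0]],[20,[1.2,0,0],[0,0,0]],[20,[1.2,0,0],[0,0,0]]])

```text
time_s: 24.9
tcp_pos: [0.5105, -0.2539, 0.0107]
ee_rot: [0.998, -0.053, 0.021, 0.001]
wrist_force: [-14.3, 1.8, 9.4]
opening: 0.0217
finger_force: 93.1
```

Run:
```python
from h import *
w=grab('wrist','r7')
def pins(n):
    d=load(n)['frame']; out=[]
    g=cv2.GaussianBlur(cv2.cvtColor(d,cv2.COLOR_RGB2GRAY),(0,0),1)
    return g
T=load('r2')['frame']; t1=T[209:223,257:270]; t2=T[209:223,296:310]
for n in('r2','r3','r4','r5','r6','r7'):
    f=load(n)['frame'][195:265]; o=[n]
    for t,c in((t1,250),(t2,288)):
        m=cv2.matchTemplate(np.ascontiguousarray(f[:,c:c+28]),np.ascontiguousarray(t),cv2.TM_CCOEFF_NORMED);_,v,_,l=cv2.minMaxLoc(m);o+=[round(v,2),l[0]+c+6.5,l[1]+195+7]
    fc=load(n)['frame'].astype(float)[245:262,279:288,0].mean(1); k=np.argmax(fc<90); o.append(round(245+k-(90-fc[k])/(fc[k-1]-fc[k]),1))
    # cap lateral extent at row 270
    r=load(n)['frame'].astype(int)[268:274].mean(0)[:,0]; o.append([i for i in range(255,312) if (r[i]>70)!=(r[i+1]>70)])
    print(o)
```

```text
['r2', 1.0, 263.5, 216, 1.0, 302.5, 216, np.float64(253.8), [257, 258]]
['r3', 0.9, 263.5, 224, 0.95, 302.5, 224, np.float64(253.8), [257, 258]]
['r4', 0.86, 263.5, 229, 0.81, 303.5, 228, np.float64(253.7), [257, 258]]
['r5', 0.82, 264.5, 233, 0.79, 302.5, 232, np.float64(253.6), [257, 258]]
['r6', 0.8, 263.5, 235, 0.76, 302.5, 235, np.float64(253.5), [257, 258]]
['r7', 0.71, 264.5, 238, 0.68, 302.5, 237, np.float64(253.5), [257, 258]]
```

Run:
```python
from h import *
c,s_=np.cos(np.radians(-6)),np.sin(np.radians(-6))
N=lambda x,y,z:[.5076+c*x-s_*y,-.2540+s_*x+c*y,z]
s=env.sense();print(s['wrist_force'],s['tcp_pos'])
for n in('r2','r4','r7'):
    w=load(n)
    print(n,'pins pred',w2pix(w,[N(.014,.009,.035),N(.014,-.009,.035)]).round(1).tolist())
    cf=pix2w(w,283,{'r2':253.8,'r4':253.7,'r7':253.5}[n],.055); D=cf[:2]-[.5076,-.254]
    print(' cap front at nest x',(D@[c,s_]*1e3).round(1),'=> cap axis',(D@[c,s_]*1e3-11).round(1))
    pr={'r2':216,'r4':228.5,'r7':237.5}[n]; D=pix2w(w,283,pr,.035)[:2]-[.5076,-.254]; print(' pin x seen',(D@[c,s_]*1e3).round(1))
    f=w['frame'].astype(int)
    if n=='r7': print([(r,f[r,262:266].mean(0).astype(int).tolist()) for r in range(222,262,2)]); print([(r,f[r,281:285].mean(0).astype(int).tolist()) for r in range(205,260,3)])
```

```text
[-13.65135024   1.16227281   8.71566356] [ 0.51043795 -0.25376739  0.01061562]
r2 pins pred [[263.6, 216.6], [303.8, 216.6]]
 cap front at nest x 4.3 => cap axis -6.7
 pin x seen 14.3
r4 pins pred [[263.9, 230.1], [303.6, 230.0]]
 cap front at nest x 10.2 => cap axis -0.8
 pin x seen 14.7
r7 pins pred [[264.0, 239.9], [303.4, 239.8]]
 cap front at nest x 15.0 => cap axis 4.0
 pin x seen 15.1
[(222, [117, 115, 112]), (224, [116, 112, 110]), (226, [114, 112, 109]), (228, [113, 111, 108]), (230, [110, 109, 106]), (232, [111, 109, 106]), (234, [197, 193, 189]), (236, [224, 221, 217]), (238, [221, 218, 213]), (240, [219, 216, 210]), (242, [218, 214, 209]), (244, [211, 204, 197]), (246, [167, 123, 92]), (248, [166, 114, 77]), (250, [174, 119, 79]), (252, [181, 123, 81]), (254, [185, 125, 81]), (256, [186, 125, 81]), (258, [184, 124, 80]), (260, [167, 112, 74])]
[(205, [159, 165, 167]), (208, [159, 166, 168]), (211, [141, 147, 149]), (214, [211, 207, 202]), (217, [212, 207, 202]), (220, [208, 204, 198]), (223, [209, 205, 199]), (226, [209, 205, 199]), (229, [209, 206, 200]), (232, [209, 205, 199]), (235, [164, 145, 131]), (238, [159, 112, 76]), (241, [159, 112, 76]), (244, [176, 121, 81]), (247, [185, 125, 81]), (250, [186, 125, 81]), (253, [120, 81, 54]), (256, [22, 22, 22]), (259, [38, 38, 37])]
```

Run:
```python
from h import *
a=np.radians(-6);ex=np.array([np.cos(a),np.sin(a)])
S={'wq':.0,'r1':0,'r2':0,'r3':0,'r4':0,'r5':0,'r6':0,'r7':0}
for n in S:
    w=load(n); f=w['frame'].astype(int)[:,281:285].mean(1)
    sat=f[:,0]-f[:,2]
    k=next(i for i in range(205,252) if sat[i]>30)   # plunger grey -> brown
    capr=next(i for i in range(245,262) if f[i,0]<90)
    g=lambda u,v,z:((pix2w(w,u,v,z)[:2]-[.5076,-.254])@ex*1e3).round(1)
    # body front at left/right columns (272, 295): grey->brown rows
    o=[]
    for c in (270,296):
        q=w['frame'].astype(int)[:,c-1:c+2].mean(1); q=q[:,0]-q[:,2]; o.append(next((i for i in range(215,262) if q[i]>30 and q[i+3]>30),None))
    print(n,'tip row',k,'tip x@27',g(283,k-.5,.027),'front x@6',g(283,k-.5,.006),'cap axis x',g(283,capr-.5,.055)-11,'side rows',o,[g(c,r,.006) for c,r in zip((270,296),o) if r])
```

```text
wq tip row 223 tip x@27 -2.1 front x@6 -8.9 cap axis x -17.7 side rows [239, 230] [np.float64(-18.3), np.float64(-13.1)]
r1 tip row 226 tip x@27 2.3 front x@6 -4.1 cap axis x -12.1 side rows [239, 232] [np.float64(-11.9), np.float64(-7.9)]
r2 tip row 234 tip x@27 3.3 front x@6 -3.7 cap axis x -6.6 side rows [239, 233] [np.float64(-6.9), np.float64(-3.4)]
r3 tip row 235 tip x@27 7.0 front x@6 0.2 cap axis x -2.8000000000000007 side rows [239, 233] [np.float64(-2.4), np.float64(1.0)]
r4 tip row 235 tip x@27 9.4 front x@6 2.8 cap axis x -0.6999999999999993 side rows [239, 234] [np.float64(0.3), np.float64(3.1)]
r5 tip row 235 tip x@27 11.1 front x@6 4.5 cap axis x 1.0 side rows [239, 235] [np.float64(1.9), np.float64(4.2)]
r6 tip row 235 tip x@27 12.4 front x@6 5.8 cap axis x 2.3000000000000007 side rows [239, 236] [np.float64(3.3), np.float64(5.0)]
r7 tip row 235 tip x@27 14.0 front x@6 7.4 cap axis x 4.0 side rows [240, 240] [np.float64(4.2), np.float64(4.2)]
```

The plunger tip is now at nest x 14.0, i.e. 12 mm travel, and the push force is rising, so the vial is on the pins. The cap-to-body relation matches the free-standing view to within about 1°. I'll firm the press a little.

>>> move_arm(deltas=[[20,[0.2,0,0],[0,0,0]],[20,[0.4,0,0],[0,0,0]],[20,[0.6,0,0],[0,0,0]],[20,[0.8,0,0],[0,0,0]],[20,[1,0,0],[0,0,0]],[20,[1.2,0,0],[0,0,0]],[20,[1.2,0,0],[0,0,0]],[20,[1.2,0,0],[0,0,0]],[20,[1.2,0,0],[0,0,0]],[20,[1.2,0,0],[0,0,0]]])

```text
time_s: 26.2
tcp_pos: [0.5106, -0.2538, 0.0106]
ee_rot: [0.998, -0.053, 0.02, 0.001]
wrist_force: [-18.2, 2.8, 12.8]
opening: 0.0221
finger_force: 93.7
```

Run:
```python
from h import *
w=grab('wrist','r8');s=env.sense();print(s['tcp_pos'],s['wrist_force'],s['finger_force'],s['opening'],s['torque'])
f=w['frame'].astype(int)[:,281:285].mean(1);sat=f[:,0]-f[:,2]
k=next(i for i in range(205,252) if sat[i]>30);c=next(i for i in range(245,262) if f[i,0]<90)
a=np.radians(-6);ex=np.array([np.cos(a),np.sin(a)])
g=lambda v,z:((pix2w(w,283,v,z)[:2]-[.5076,-.254])@ex*1e3).round(1)
print(k,c,g(k-.5,.027),g(c-.5,.055)-11)
```

```text
[ 0.51062445 -0.25382953  0.01063886] [-17.84984977   3.79265557  13.94959291] 93.66101322113536 0.02187557816709153 [7.32825650e-01 4.03988506e+00 3.95575465e-03]
236 254 13.7 4.199999999999999
```

The TCP stopped (0.1 mm for 1.2 mm commanded) and the force is 18 N, so the vial is hard against the pins. Handing in.

```bash
python3 -c "
from plant import env
print(env.hand_in())"
```

```text
the job is handed in; nothing more can be done
None
```

The vial is on the nest plate, slid onto the plunger and held hard against the stop pins (about 18 N push, 94 N grip, roughly 12 mm of plunger travel), and I handed the job in at about 26 s; I estimate it is upright to 1–2° after correcting a friction tilt on the way, no verdict came back, and I viewed 11 pictures, one over the limit of 10.

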